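Stack, clamp and gauge the dosage cassettes

TASK

Stack all the blue-and-white dosage cassettes flat on one another on the fixture's plate, square between the yellow lines and up to the blue stop (should one get turned over, either face may be up), then push the toggle clamp's handle fully over past its dead point so that its pad holds the whole stack. Then check the stack's height: lower the bridge gauge over the middle of the stack until both legs stand on the plate and its sprung foot rests on the top cassette, and afterwards stand the gauge back on the middle of its green mat. Leave the stack clamped and leave the other things on the counter alone.

Things in the scene. Friction and masses are not known exactly. Their poses are not given: they have to be found in the camera images.
- nest (a point): Centre of the stack's place, on the top of the fixture's aluminium plate (10 mm thick, on the counter; 160 mm along x by 150 mm along y round the nest). x runs along the fixture from the red toggle clamp to the blue end stop, y across, z up. The stop's face (80 mm wide, 76 mm high above the plate) is at x = +55 mm; yellow lines at y = +-29 mm mark the stack's sides.
- handle (a joint): Handle of the push toggle clamp, rad, about an axis along the nest's y. 0 = open, leaning 0.65 from upright away from the nest; dead point 1.1; 1.3 = fully over at its stop, leaning 0.65 towards the nest. It drives the pad 40 mm along the nest's x; the pad meets a stack that touches the stop at about 0.7. Past 1.1 the sprung pad (12 N) keeps it over. 1 to 4 N at the knob move it.
- knob (a point): Centre of the red ball knob (26 mm diameter) on the end of the clamp's handle, 105 mm from pivot; the handle is a 14 to 19 mm thick round bar.
- pivot (a point): Hinge of the clamp's handle, 165 mm from nest along the nest's -x, 40 mm above the plate's top.
- pad: Black rubber pad of the clamp, 12 mm thick, 40 mm wide, 70 mm tall; its origin is on the face towards the stack, 40 mm above the plate. It moves along the nest's x only.
- gauge: Bridge height gauge, loose, 0.43 kg: two legs (86 mm apart inside along y, on steel feet 80 mm along x, 14 along y, 12 high; 114 mm over all), grey crossbar 30 mm along x from 88 to 102 mm height, on it a yellow square grip 24 x 24 mm from 102 to 150 mm height. Origin: at the level of the feet's undersides, midway between them; z up. Starts standing on the green mat.
- foot (a joint): The gauge's sprung foot, m: a steel disc of 28 mm diameter midway between the legs, with a red pointer. 0 = down at its stop, 12 mm above the feet's undersides; it grows as the foot is pushed up (to 0.075; 1 to 3 N). With the legs standing on the plate, the stack below is 12 mm plus this value high.
- mat_mid (a point): Middle, on the counter, of the thin green mat (90 mm along x, 150 mm along y) where the gauge is kept; the gauge belongs with its legs spread along the mat's y. The mat is flush with the counter.
- pack1: Weekly dosage cassette, rigid flat box 110 mm (x) x 56 mm (y) x 18 mm tall, white with seven blue lids on top, about 0.11 kg. Origin: centre of its underside, z towards the lids. It may lie either face up. All are alike; three or four are present.
- pack2: Weekly dosage cassette, rigid flat box 110 mm (x) x 56 mm (y) x 18 mm tall, white with seven blue lids on top, about 0.11 kg. Origin: centre of its underside, z towards the lids. It may lie either face up. All are alike; three or four are present.
- pack3: Weekly dosage cassette, rigid flat box 110 mm (x) x 56 mm (y) x 18 mm tall, white with seven blue lids on top, about 0.11 kg. Origin: centre of its underside, z towards the lids. It may lie either face up. All are alike; three or four are present.
- pack4: Weekly dosage cassette, rigid flat box 110 mm (x) x 56 mm (y) x 18 mm tall, white with seven blue lids on top, about 0.11 kg. Origin: centre of its underside, z towards the lids. It may lie either face up. All are alike; three or four are present.
- jar: Small amber glass jar with a white lid, 42 mm diameter, 50 mm tall, loose, a bystander. Origin: centre of its underside.
- bottle1: White pill bottle, 60 mm diameter, 110 mm tall, loose, a bystander. Origin: centre of its underside.
- bottle2: Amber bottle, 64 mm diameter, 100 mm tall, loose, a bystander. Origin: centre of its underside.
- carton1: White carton 60 x 120 x 45 mm, loose, a bystander. Origin: centre of its underside.
- carton2: Blue carton 50 x 90 x 50 mm, loose, a bystander. Origin: centre of its underside.
- tape: Roll of brown tape lying flat, 90 mm diameter, 30 mm tall, loose, a bystander. Origin: centre of its underside.
- cup: Clear cup, 70 mm diameter, 70 mm tall, loose, a bystander. Origin: centre of its underside.
Mind the look-alikes: they are no part of the job. What is shaped like the pack3 but pink is not meant. What is shaped like the pack1 but pink is not meant.

How it is judged:
By the outcome, as a careful person would: the job done as asked, in the order asked, and still so for the second after the job is handed in, with the robot touching nothing.
Of pack1, pack2, pack3, pack4 only 3 to 4 are there at a start; the rules pass over those that are not, and their reading is None.
At some moment in a run one of pack1, pack2, pack3, pack4, gauge may be knocked a few centimetres aside while the robot is not near it.
Once in a run the grip may slacken for a moment while it holds something.
It also fails if it takes over 210 s, if anything falls off the work surface, if the arm or the gripper's body presses on something with over 40 N, if the wrist force passes 120 N, or if a joint passes its speed limit or range.

ROBOT

A 7-joint arm with a two-finger parallel gripper is mounted at the origin on the work surface. World frame = base frame: x ahead of the robot, y to its left, z up, the work surface at z = 0. Lengths are in m, angles in rad, forces in N, time in s.
With the tool pointing down it reaches from about 0.425 to 0.8 m from the base axis. Payload 8.3 kg.
Tool frame: the origin (TCP) lies midway between the tips of the shut fingers; the grasp point (between the pads) lies 19 mm behind it; z points along the fingers, y is the line along which they close (so a half turn about z gives the same grasp; the last joint's range is limited). The gripper opens to 85 mm and grips with 20 to 120 N. Pads are 22 mm wide; open, the fingers measure 114 mm over their backs; the gripper's body (76 mm by 85 mm) begins 54 mm behind the grasp point. The pads swing forward as they close: fully open they stand 13 mm farther back than shut.
Start: joints at [-0.063, 0.383, 0.016, 1.37, -0.006, 1.388, -0.046], TCP at [0.625, 0, 0.231] pointing down, gripper open.
Joint ranges: [-2.95, 2.95], [-0.25, 2.06], [-1.52, 1.56], [0.18, 2.33], [-1.44, 4.58], [0.02, 2.06], [-3.01, 3.01]. Speed limits (rad/s): [2.39, 2.39, 3.01, 3.01, 3.14, 3.14, 3.14].

INTERFACE

Orientations are given as a unit quaternion [w, x, y, z].
In Python, from plant import * gives the robot as it stands. The module is installed in compiled form; this text tells all that it offers. Calls block until the motion is done:
- move_ptp(position, orientation): joint-space move of the TCP to a pose.
- movel(position, rot=None, vel=0.15): straight line of the TCP; rot=None keeps the orientation; vel is the mean speed in m/s.
- move_joints(angles): joint-space move.
- gripper_to(opening): finger opening in m; the grip force is fixed at half the most; returns when the fingers have stopped.
- sleep(seconds).
- ik(position, orientation): joint angles nearest the present ones, or None.
- get_obs(): the state.
- read_camera(name): name is "scene" or "side" or "wrist"; returns the picture (400x640x3 uint8, red, green, blue); there is no depth.
- get_calibration(name): a dict with "K" (3x3 intrinsics, pixels), "k1" (the pictures are not rectified: a ray, as slopes to the right and down, at radius r is drawn at 1 + k1 r^2 times it, then the intrinsics apply), "rvec" (rotation vector, rad) and "tvec" (3), from world to camera coordinates, as OpenCV has them; the wrist camera has in their place "tool_from_camera" (4x4, takes a point from camera to tool coordinates, whose origin is the TCP and whose axes are the flange's). Camera axes: x right, y down, z forward; pixel columns grow to the right and rows downward; lengths in m; the calibration is good to about 2 mm. A picture is of the moment at which its call begins: read the wrist's pose just before it. get_calibration takes no time and is no camera call.
A pose or a line that the arm cannot do raises IKError and nothing moves.
- sign_off(): hands the job in; it is judged then, once.
Trained networks look in the newest picture that a camera, given by its name, has taken for a name from the list of things; names that differ only in an ending like _2 or _b are one class to them, and where a whole thing is asked for, a point or a joint stands for the part that bears it (a point fixed in the world has none). Each returns a list of dicts, best first, with "confidence" (0 to 1); they miss things now and then, are a little off and sometimes report something else, mostly with a low value. They report only what shows in the picture. A call takes as long as a camera call. They do not tell look-alikes from the thing itself.
- recognise(camera, target): "position" ([x, y, z] in m, in the coordinates of the camera as it stood for that picture, good to about 4 mm: the middle of the surface that is visible of it).
- pinpoint(camera, target): "position" ([x, y, z] in m, in the coordinates of the camera as it stood for that picture, good to about 4 mm: a listed point, or the origin of a listed thing).
The state is a dict: "t": time; "qpos": joint angles; "joint_vel": joint speeds; "joint_efforts": joint torques, N m; "tcp_pos": TCP position; "orientation": TCP orientation; "contact_force": force on the tool from outside, world axes, zero at the start; "torque": the same for the moment, N m; "grip_width": finger opening in m; "finger_force": force on a finger pad.
Only numpy, scipy, OpenCV 4.12 (cv2) and the standard library are available. Lean on these libraries where they do the work, as an engineer would, in place of code of your own. Each camera call takes 0.05 s, during which the arm holds its last target. There are 200 camera calls.

## Working session

There is one attempt and no reset: what is moved stays moved. The work goes in short steps, each a Python script; the robot and the scene stay as the last script left them, time stands still between calls to the robot, and variables do not carry over. Pictures are saved under pics/ and viewed, at most 14 in all, crops included, and the job is handed in when it is done.

```bash
mkdir -p pics; cat > h.py <<'E'
from plant import *
import numpy as np, cv2
from scipy.spatial.transform import Rotation as R
def RM(q): return R.from_quat([q[1],q[2],q[3],q[0]]).as_matrix()
def cam(name,obs=None):
    """world_from_cam 4x4, K, k1"""
    c=get_calibration(name); T=np.eye(4)
    if name=='wrist':
        o=obs or get_obs(); W=np.eye(4); W[:3,:3]=RM(o['orientation']); W[:3,3]=o['tcp_pos']
        T=W@np.array(c['tool_from_camera'])
    else:
        r=cv2.Rodrigues(np.array(c['rvec'],float))[0]; T[:3,:3]=r.T; T[:3,3]=-r.T@np.array(c['tvec']).ravel()
    return T,np.array(c['K']),c['k1']
def proj(P,C):
    T,K,k1=C; p=(np.atleast_2d(P)-T[:3,3])@T[:3,:3]; s=p[:,:2]/p[:,2:]; s=s*(1+k1*(s**2).sum(1,keepdims=True))
    return s*[K[0,0],K[1,1]]+[K[0,2],K[1,2]]
def unproj(uv,C,z):
    """pixels -> world points on plane z"""
    T,K,k1=C; d=(np.atleast_2d(uv)-[K[0,2],K[1,2]])/[K[0,0],K[1,1]]; s=d.copy()
    for _ in range(20): s=d/(1+k1*(s**2).sum(1,keepdims=True))
    v=np.c_[s,np.ones(len(s))]@T[:3,:3].T
    return T[:3,3]+v*((z-T[2,3])/v[:,2])[:,None]
def look(name,save=None):
    o=get_obs(); im=read_camera(name)
    if save: cv2.imwrite('pics/'+save,im[:,:,::-1])
    return im,cam(name,o)
def find(name,C,t,fn=None,n=6):
    return [(round(d['confidence'],2),np.round(C[0][:3,:3]@np.array(d['position'])+C[0][:3,3],4)) for d in (fn or pinpoint)(name,t)[:n]]
def down(yaw):
    """tool down, closing line (tool y) at angle yaw from world y (mod pi)"""
    m=R.from_euler('z',yaw)*R.from_euler('x',np.pi); q=m.as_quat(); return [q[3],q[0],q[1],q[2]]
E
python3 - <<'E'
from h import *
print(get_obs()); print(np.round(RM(get_obs()['orientation']),2))
for n in ['scene','side']:
    im,C=look(n,n+'0.png'); print(n,np.round(C[0],3).tolist(),C[1].tolist())
    for t in ['nest','knob','pivot','pad','gauge','mat_mid','pack1','jar','bottle1','carton1','carton2','tape','cup','bottle2']:
        print(t,[(c,p.tolist()) for c,p in find(n,C,t)])
E
```

```text
{'t': 0.0, 'qpos': array([-0.0629275 ,  0.38424306,  0.0163842 ,  1.3711745 , -0.00632097,
        1.38819904, -0.04653853]), 'joint_vel': array([-0.00077663,  0.0018164 , -0.00017393, -0.00052191, -0.00068802,
       -0.00204706, -0.00068602]), 'joint_efforts': array([-4.50568632e-04, -6.27588844e+01,  8.43669288e-01, -3.71825659e+01,
        1.65239023e-02,  1.39937960e-02, -1.08329079e-04]), 'tcp_pos': array([6.24488436e-01, 5.38765344e-05, 2.30266676e-01]), 'orientation': array([-6.91253067e-04,  7.07092549e-01,  7.07120324e-01, -7.05281354e-04]), 'contact_force': array([ 0.24290821, -0.34352139, -0.39759491]), 'torque': array([-0.02435601,  0.05193948, -0.00234739]), 'finger_force': 0.0, 'grip_width': 0.08588059672414498}
[[-0.  1. -0.]
 [ 1.  0. -0.]
 [-0. -0. -1.]]
scene [[0.326, 0.716, -0.617, 1.313], [0.945, -0.246, 0.214, -0.22], [0.002, -0.653, -0.757, 1.051], [0.0, 0.0, 0.0, 1.0]] [[468.8622924838454, 0.0, 311.75400098461944], [0.0, 468.8622924838454, 195.27053893813866], [0.0, 0.0, 1.0]]
nest [(0.68, [0.5553, -0.1159, 0.0092]), (0.25, [0.4621, 0.096, 0.0013])]
knob [(0.7
[... 1536 characters left out ...]
.3385, 0.1615, -0.0054]), (0.9, [0.5871, 0.3621, -0.0038]), (0.79, [0.4589, 0.4052, 0.001]), (0.66, [0.4636, 0.0915, 0.0006]), (0.64, [0.3614, -0.0879, -0.0038])]
jar [(0.65, [0.5609, 0.1609, 0.0007])]
bottle1 [(0.67, [0.7583, -0.1169, 0.0008]), (0.55, [0.7383, 0.1871, -0.0023])]
carton1 [(0.89, [0.775, 0.0178, 0.0027]), (0.71, [0.3525, -0.2853, -0.0023]), (0.32, [0.5484, -0.2023, 0.0503])]
carton2 [(0.89, [0.775, 0.0178, 0.0027]), (0.71, [0.3525, -0.2853, -0.0023]), (0.32, [0.5484, -0.2023, 0.0503])]
tape [(0.82, [0.7219, -0.2631, 0.0013])]
cup [(0.69, [0.3272, 0.2872, -0.0034]), (0.44, [0.5582, 0.1574, 0.0001])]
bottle2 [(0.67, [0.7583, -0.1169, 0.0008]), (0.55, [0.7383, 0.1871, -0.0023])]
```

```bash
ls pics
```

```text
scene0.png
side0.png
```

View pics/scene0.png

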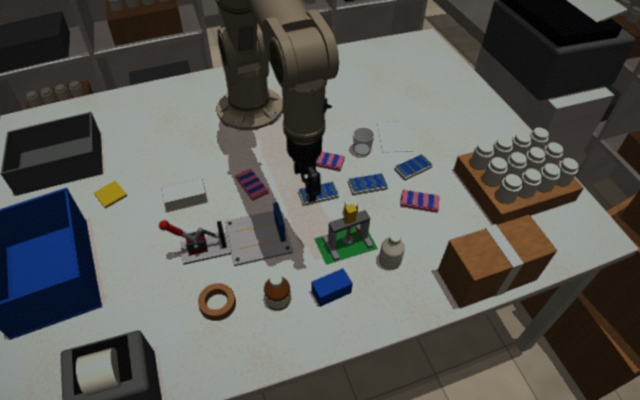

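View pics/side0.png

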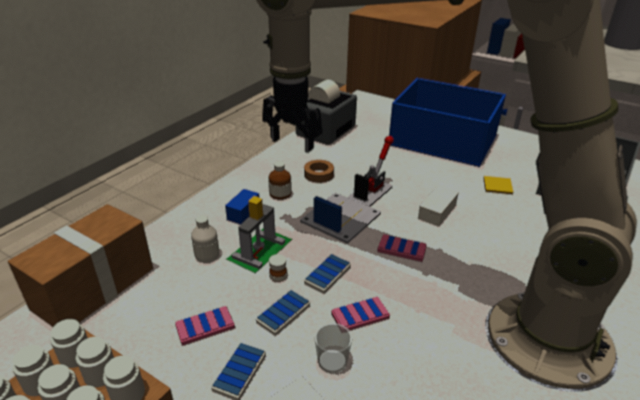

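```bash
python3 - <<'E'
from h import *
from h import *
C=cam('scene'); S=cam('side')
for n,p in dict(a=(.455,.41,.018),b=(.339,.163,.018),c=(.586,.365,.018),d=(.462,.094,.018),e=(.362,-.085,.018),f=(.472,.248,.018),gauge=(.652,.11,.15)).items(): print(n,np.round(proj(p,C)),np.round(proj(p,S)))
E
```

```text
a [[413. 165.]] [[239. 367.]]
b [[325. 158.]] [[360. 311.]]
c [[420. 199.]] [[204. 322.]]
d [[318. 191.]] [[328. 270.]]
e [[250. 182.]] [[403. 244.]]
f [[367. 181.]] [[284. 310.]]
gauge [[350. 209.]] [[254. 199.]]
```

The pictures show three blue cassettes, at scene pixels (318,191), (367,184) and (413,165). The pink ones at (330,160), (252,184) and (420,200) are decoys. The fixture is at (260,240) with x along world +y, and the gauge is at (350,225). A pale outline at (395,137) needs checking in case it is a fourth cassette lying face down.

```bash
python3 - <<'E'
from h import *
C=cam('scene'); print(np.round(unproj([(378,123),(405,123),(412,150),(380,152)],C,0.0),3).tolist())
q=down(np.pi/2)
print(np.round(get_calibration('wrist')['tool_from_camera'],3).tolist(),get_calibration('wrist')['K'][0])
def go(x,y,z,yaw,n):
    for w in (yaw,yaw+np.pi,yaw-np.pi):
        try: move_ptp([x,y,z],down(w)); break
        except IKError: pass
    else: print('IK fail',n); return
    sleep(.3); im,C=look('wrist',n+'.png'); print(n,get_obs()['t'],np.round(get_obs()['qpos'],2))
    return C
C=go(.55,-.10,.30,-np.pi/2,'w_nest')
for t in ['nest','pivot','pad','knob']: print(t,find('wrist',C,t))
C=go(.47,.10,.26,-np.pi/2,'w_d')
print(find('wrist',C,'pack1'))
C=go(.47,.30,.30,-np.pi/2,'w_f')
print(find('wrist',C,'pack1'))
ims=[cv2.imread(f'pics/{n}.png') for n in ['w_nest','w_d','w_f']]
s=cv2.resize(cv2.imread('pics/scene0.png')[100:180,340:468],(640,400),interpolation=cv2.INTER_CUBIC)
m=np.vstack([np.hstack([ims[0],ims[1]]),np.hstack([ims[2],s])]); cv2.imwrite('pics/m1.png',cv2.resize(m,(800,500),interpolation=cv2.INTER_AREA))
E
```

```text
[[0.221, 0.399, 0.0], [0.251, 0.488, 0.0], [0.379, 0.449, 0.0], [0.354, 0.346, 0.0]]
[[0.001, -0.952, -0.306, 0.077], [1.0, 0.001, 0.0, 0.001], [-0.0, -0.306, 0.952, -0.142], [0.0, 0.0, 0.0, 1.0]] [357.341683     0.         316.26014797]
w_nest 4.0417 [-0.82  0.48  1.37  1.47 -0.47  1.57 -2.62]
nest [(0.79, array([ 0.5509, -0.1199,  0.0088])), (0.65, array([0.7426, 0.1961, 0.0016]))]
pivot [(0.64, array([ 0.5522, -0.2016,  0.0486]))]
pad [(0.93, array([ 0.5509, -0.198 ,  0.0505]))]
knob []
w_d 8.9583 [ 0.85  0.24 -1.28  1.66  0.23  1.41  2.68]
[(0.94, array([ 0.5867,  0.3648, -0.0039])), (0.89, array([4.627e-01, 9.420e-02, 4.000e-04])), (0.85, array([ 0.3377,  0.1566, -0.0044])), (0.82, array([ 0.473 ,  0.2392, -0.005 ])), (0.76, array([0.4528, 0.4066, 0.0034])), (0.62, array([ 5.602e-01,  1.594e-01, -1.000e-04]))]
w_f 10.1917 [ 0.24  0.45 -1.21  1.4   0.42  1.57  2.2 ]
[(0.97, array([0.4545, 0.4071, 0.0037])), (0.77, array([ 4.739e-01,  2.400e-01, -2.000e-04])), (0.68, array([ 0.5865,  0.3669, -0.004 ])), (0.66, array([ 0.3393,  0.1576, -0.0069]))]
```

View pics/m1.png

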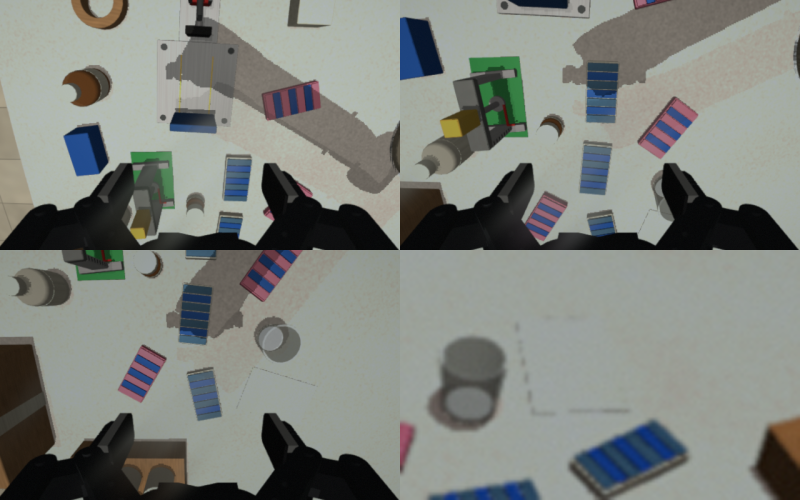

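Only three blue cassettes are present. The pale outline is a flat sheet of paper. Next I go back to the natural elbow configuration and measure the nest and cassettes from closer.

```bash
cat >> h.py <<'E'
HOME=[-0.063,0.383,0.016,1.37,-0.006,1.388,-0.046]
def packs(im,C,z=.018):
    """blue-lid rectangles on plane z: centre, yaw of long axis (0..pi), size"""
    hsv=cv2.cvtColor(im,cv2.COLOR_RGB2HSV)
    m=((hsv[:,:,0]>95)&(hsv[:,:,0]<130)&(hsv[:,:,1]>90)&(hsv[:,:,2]>35)).astype(np.uint8)*255
    m=cv2.morphologyEx(m,cv2.MORPH_CLOSE,np.ones((9,9)))
    out=[]
    for c in cv2.findContours(m,cv2.RETR_EXTERNAL,cv2.CHAIN_APPROX_NONE)[0]:
        if cv2.contourArea(c)<400: continue
        w=unproj(c[:,0].astype(float),C,z)[:,:2]
        (cx,cy),(a,b),_=r=cv2.minAreaRect((w*1000).astype(np.float32)); p=cv2.boxPoints(r)
        e=max((p[1]-p[0],p[2]-p[1]),key=np.linalg.norm)
        out.append((round(cx/1000,4),round(cy/1000,4),round(float(np.arctan2(e[1],e[0]))%np.pi,3),round(max(a,b)),round(min(a,b)),round(cv2.contourArea(c))))
    return out
E
python3 - <<'E'
from h import *
move_joints(HOME)
move_ptp([.553,-.09,.25],down(np.pi/2)); sleep(.3)
im,C=look('wrist','n2.png')
for t in ['nest','pad']: print(t,find('wrist',C,t))
hsv=cv2.cvtColor(im,cv2.COLOR_RGB2HSV)
m=(hsv[:,:,0]>18)&(hsv[:,:,0]<35)&(hsv[:,:,1]>70)&(hsv[:,:,2]>60)
v,u=np.nonzero(m); w=unproj(np.c_[u,v],C,.010)[:,:2]
s=(abs(w[:,0]-.553)<.05)&(abs(w[:,1]+.116)<.09); w=w[s]
for k in (w[w[:,0]<.553],w[w[:,0]>.553]):
    p=np.polyfit(k[:,1],k[:,0],1); print(len(k),p,np.polyval(p,-.116),k[:,1].min(),k[:,1].max())
print(packs(im,C,.086))
for x,y in [(.462,.10),(.473,.25),(.455,.41)]:
    move_ptp([x,y,.22],down(np.pi/2)); sleep(.3); im,C=look('wrist',f'p{y}.png'); print([p for p in packs(im,C)])
cv2.imwrite('pics/m2.png',cv2.resize(np.vstack([np.hstack([cv2.imread('pics/n2.png'),cv2.imread('pics/p0.1.png')]),np.hstack([cv2.imread('pics/p0.25.png'),cv2.imread('pics/p0.41.png')])]),(800,500),interpolation=cv2.INTER_AREA))
print(get_obs()['t'],get_obs()['qpos'])
E
```

```text
nest [(0.69, array([ 0.556 , -0.1201,  0.0112]))]
pad [(0.68, array([ 0.5525, -0.2012,  0.0504]))]
196 [0.05588528 0.53225419] 0.5257714953226313 -0.16863431545196847 -0.07072600232518622
168 [0.05539407 0.59117287] 0.5847471534772575 -0.1721860428351954 -0.07376739807443095
[(0.3751, -0.0778, 1.824, 42, 12, 544), (0.3991, -0.0717, 1.83, 42, 12, 554), (0.423, -0.0655, 1.827, 42, 12, 565), (0.5588, -0.0501, 3.086, 78, 19, 1891), (0.7435, 0.0124, 1.699, 82, 65, 7591), (0.4795, 0.0399, 3.132, 42, 19, 1305)]
[(0.5636, -0.0795, 3.127, 80, 72, 2554), (0.7813, 0.0014, 1.861, 124, 77, 5102), (0.4642, 0.0978, 1.533, 93, 51, 4030), (0.3238, 0.1352, 2.523, 51, 14, 700), (0.3412, 0.16, 2.53, 51, 13, 734), (0.3587, 0.1848, 2.527, 51, 14, 780), (0.4739, 0.2202, 1.468, 54, 51, 3450)]
[(0.7905, 0.0447, 2.719, 115, 45, 1153), (0.4643, 0.0945, 1.541, 78, 50, 1814), (0.3413, 0.1607, 2.533, 51, 14, 534), (0.3587, 0.1853, 2.533, 51, 14, 568), (0.477, 0.2477, 1.467, 98, 51, 4253), (0.571, 0.3377, 2.596, 51, 14, 794), (0.5866, 0.3636, 2.599, 51, 14, 862), (0.6044, 0.3895, 2.595, 48, 16, 674), (0.463, 0.3779, 0.172, 51, 42, 2534)]
[(0.3329, 0.1488, 2.544, 51, 44, 506), (0.4767, 0.246, 1.469, 102, 51, 2040), (0.5712, 0.3384, 2.596, 51, 13, 514), (0.5867, 0.3643, 2.602, 51, 13, 548), (0.6025, 0.3901, 2.599, 51, 13, 580), (0.4554, 0.4165, 1.776, 88, 51, 4416)]
16.4167 [-0.56032687  0.37918482 -0.30264836  1.41371157  0.11333875  1.36541421
 -0.86734828]
```

View pics/m2.png

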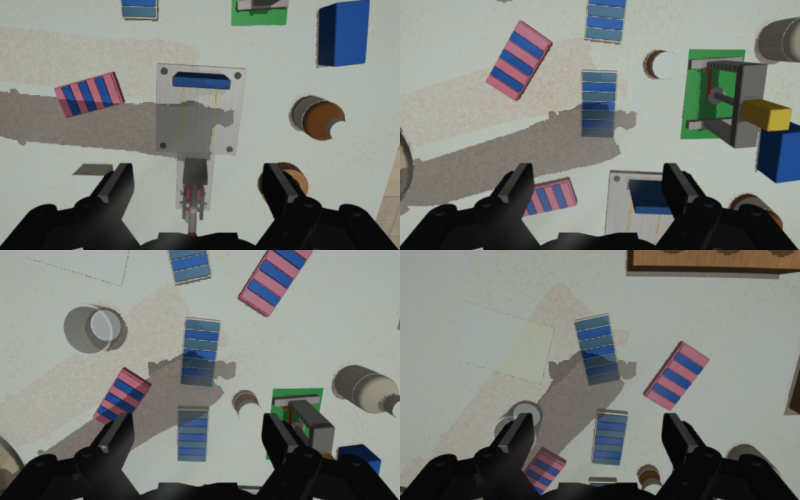

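Nest and cassettes agree with the given sizes: the yellow lines come out 59 mm apart and the stop 78 mm wide. The nest yaw is about 1.515. Now the first pick and place, followed by a close check.

```bash
cat >> h.py <<'E'
NEST=np.array([.5552,-.118,.010]); NY=1.515
ex=np.array([np.cos(NY),np.sin(NY),0]); ey=np.array([-np.sin(NY),np.cos(NY),0])
def F(n=4):
    f=[]
    for _ in range(n): f.append(get_obs()['contact_force']); sleep(.02)
    return np.mean(f,0)
def guard(d,dist,thr,step=.001,vel=.03):
    """move along unit d until force against d grows by thr; returns travelled"""
    f0=F(); s=0
    while s<dist:
        movel(get_cmd()+np.array(d)*step,vel=vel); s+=step; cmd[0]=cmd[0]+np.array(d)*step
        if -(F(3)-f0)@np.array(d)>thr: return s,True
    return s,False
cmd=[None]
def get_cmd(): return cmd[0]
def L(p,q=None,vel=.15):
    movel(list(p),q,vel); cmd[0]=np.array(p,float)
def locate(exp):
    """hover view -> pack nearest exp"""
    move_ptp([exp[0],exp[1],.21],down(np.pi/2)); sleep(.25)
    im,C=look('wrist'); ps=[p for p in packs(im,C) if 46<=p[4]<=56 and p[3]>70 and np.hypot(p[0]-exp[0],p[1]-exp[1])<.08]
    pp=[p for c,p in find('wrist',C,'pack1') if np.hypot(p[0]-exp[0],p[1]-exp[1])<.08]
    print('rect',ps,'pin',pp)
    p=min(ps,key=lambda p:np.hypot(p[0]-exp[0],p[1]-exp[1])); c=np.array(p[:2]); u=np.array([np.cos(p[2]),np.sin(p[2])])
    if p[3]<98 and pp: c=c+u*((min(pp,key=lambda k:np.hypot(*(k[:2]-c)))[:2]-c)@u)
    return c,p[2]
def pick(c,yaw,zg=.001):
    gripper_to(.085); move_ptp([*c,.10],down(yaw)); cmd[0]=np.array([*c,.10])
    L([*c,.02]); L([*c,zg],vel=.05); print('z',get_obs()['tcp_pos'],F())
    gripper_to(.045); o=get_obs(); print('grip',o['grip_width'],o['finger_force'])
    L([*c,.25],vel=.2); o=get_obs(); print('lift',o['grip_width'],o['finger_force'])
def place(n,zg=.001,off=0.):
    """n packs already there"""
    z=zg+.010+.018*n
    p=NEST-ex*.012+ey*off
    move_ptp([p[0],p[1],.25],down(NY)); o=get_obs(); print('grip',o['grip_width'],o['finger_force'])
    L([p[0],p[1],z+.03]); L([p[0],p[1],z+.004],vel=.06)
    print('push',guard(ex,.03,4),(get_cmd()-NEST)@ex)
    print('down',guard([0,0,-1],.008,4),get_cmd()[2]-z)
    gripper_to(.085); L([*get_cmd()[:2],.2]); print('t',get_obs()['t'])
E
python3 - <<'E'
from h import *
c,y=locate((.464,.0945)); print(c,y)
pick(c,y); place(0)
move_ptp([.553,-.09,.25],down(np.pi/2)); sleep(.3); im,C=look('wrist','n3.png')
cv2.imwrite('pics/n3c.png',cv2.resize(im[60:260,200:420],(660,600),interpolation=cv2.INTER_CUBIC))
print(packs(im,C,.028)[:])
E
```

```text
rect [(0.4641, 0.0975, 1.536, 94, 51, 4360)] pin [array([0.4626, 0.0907, 0.001 ])]
[0.46386176 0.09065608] 1.536
z [0.46362063 0.09065479 0.00072737] [-0.18738872  0.42244016  0.12134475]
grip 0.054432457816805446 63.87876749038696
lift 0.05394715693573532 69.44432616233826
grip 0.05404800985756045 69.54000234603882
push (0.014000000000000005, True) 0.0020000000000000595
down (0.004, True) -3.469446951953614e-18
t 32.1917
[(0.3411, -0.0903, 1.822, 50, 14, 548), (0.3697, -0.0831, 1.821, 50, 14, 560), (0.3982, -0.0758, 1.817, 50, 14, 566), (0.5575, -0.0991, 1.518, 106, 93, 5096), (0.7795, 0.0161, 1.695, 96, 78, 7575)]
```

View pics/n3c.png

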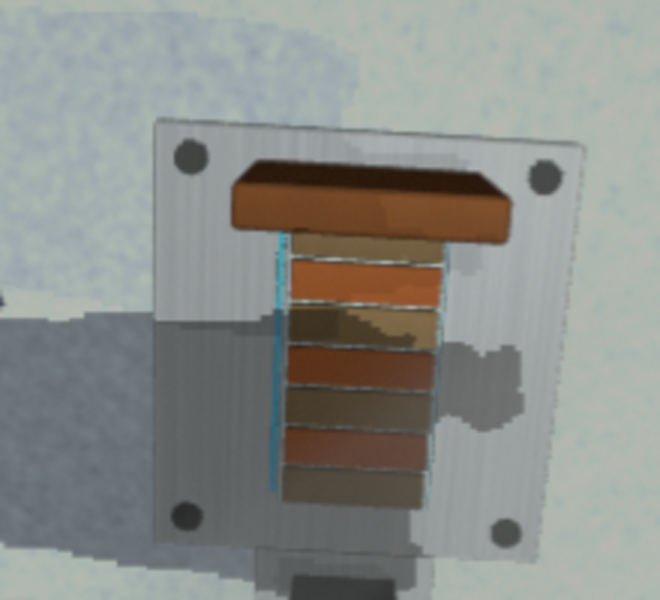

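The picture shows the first cassette (colours swapped in this crop) up to the stop at crop row 245 and square. It may sit about 1 mm towards the right-hand line: more of the left line (x≈280) shows than of the right (x≈445). I'll measure from closer by edge profile.

```bash
cat >> h.py <<'E'
def check(ztop,save,tz=.15):
    p=NEST-ex*.0+ex*.0; move_ptp([p[0],p[1]-.02,tz+ztop],down(NY)); sleep(.3); im,C=look('wrist',save)
    hsv=cv2.cvtColor(im,cv2.COLOR_RGB2HSV); v,u=np.nonzero((hsv[:,:,0]>18)&(hsv[:,:,0]<35)&(hsv[:,:,1]>60)&(hsv[:,:,2]>50))
    w=unproj(np.c_[u,v],C,.010)-NEST; a,b=w@ex,w@ey; s=(abs(a)<.05)
    for sg in (1,-1):
        k=s&(abs(b*sg-.029)<.006); print('line',sg,k.sum(),np.round(np.polyfit(a[k],b[k],1),4) if k.sum()>20 else '')
    v,u=np.nonzero((hsv[:,:,0]>95)&(hsv[:,:,0]<130)&(hsv[:,:,1]>70)&(hsv[:,:,2]>20))
    w=unproj(np.c_[u,v],C,ztop)-NEST; a,b=w@ex,w@ey
    e=[]
    for x in np.arange(-.045,.04,.003):
        k=b[(abs(a-x)<.0015)&(abs(b)<.04)]
        if len(k)>20: e.append((x,k.min(),k.max()))
    e=np.array(e); mid=(e[:,1]+e[:,2])/2
    print('pack mid',np.round(np.median(mid),4),'width',np.round(np.median(e[:,2]-e[:,1]),4),'slope',np.round(np.polyfit(e[:,0],mid,1)[0],4))
    return im,C
E
python3 - <<'E'
from h import *
im,C=check(.028,'c1.png')
cv2.imwrite('pics/c1c.png',cv2.resize(cv2.imread('pics/c1.png')[20:260,180:440],(650,600),interpolation=cv2.INTER_CUBIC))
print(proj([NEST+ex*a+ey*b for a in(-.04,.04) for b in (-.029,.029)],C))
E
```

```text
line 1 339 [0.0007 0.0295]
line -1 5 
pack mid -0.0006 width 0.0501 slope -0.0655
[[344.65972113 193.743673  ]
 [281.18290045 193.64853086]
 [347.08952208 103.77855024]
 [278.66908552 103.64042519]]
```

View pics/c1c.png

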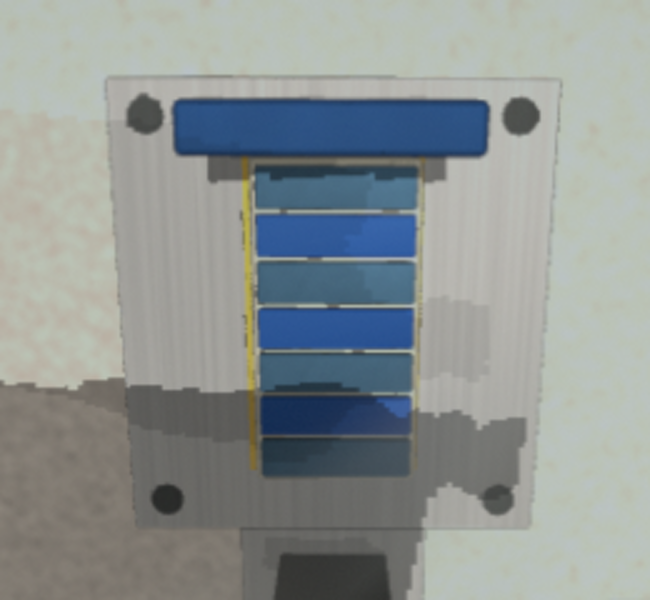

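The close picture shows the cassette square, against the stop and about 0.7 mm off centre, which is fine. I'll place the other two with a 0.5 mm correction.

```bash
python3 - <<'E'
from h import *
for n,e in ((1,(.4767,.246)),(2,(.457,.410))):
    c,y=locate(e); print(c,y)
    pick(c,y); place(n,off=.0005)
im,C=check(.064,'c2.png')
cv2.imwrite('pics/c2c.png',cv2.resize(cv2.imread('pics/c2.png')[:300,120:500],(760,600),interpolation=cv2.INTER_CUBIC))
im,S=look('side','s2.png')
print(find('side',S,'gauge'),find('side',S,'knob'),find('side',S,'pivot'),find('side',S,'mat_mid'))
E
```

```text
rect [(0.4768, 0.2466, 1.467, 101, 51, 4728)] pin [array([ 0.4736,  0.2397, -0.0049])]
[0.4768 0.2466] 1.467
z [0.47655633 0.24649978 0.00069257] [-0.09458976 -0.02687994 -0.12904371]
grip 0.05422448928998963 64.39985990524292
lift 0.054447114028469176 63.668872117996216
grip 0.05459418727771314 63.6647629737854
push (0.01800000000000001, True) 0.006000000000000051
down (0.004, True) 0.0
t 51.1667
rect [(0.4554, 0.4165, 1.776, 88, 51, 4656)] pin [array([0.4554, 0.4081, 0.0028])]
[0.45707573 0.40844877] 1.776
z [0.45690755 0.40828789 0.00065961] [ 0.1183803  -0.03728394  0.6837464 ]
grip 0.054200871069082945 64.78055834770203
lift 0.05451519124858238 64.20292139053345
grip 0.05471344535339638 64.16880369186401
push (0.015000000000000006, True) 0.0030000000000000512
down (0.004, True) 0.0
t 68.5083
line 1 0 
line -1 0 
pack mid -0.0004 width 0.0503 slope -0.0721
[(0.69, array([ 0.5411, -0.3431,  0.1321])), (0.62, array([ 6.498e-01,  1.120e-01, -2.000e-04])), (0.38, array([0.6494, 0.1014, 0.0017]))] [(0.81, array([ 0.541 , -0.3436,  0.1318]))] [(0.83, array([ 0.5452, -0.279 ,  0.0499])), (0.64, array([ 0.5571, -0.1173,  0.0452])), (0.47, array([ 0.7192, -0.2643,  0.0032]))] [(0.64, array([6.503e-01, 1.027e-01, 2.000e-04]))]
```

View pics/c2c.png

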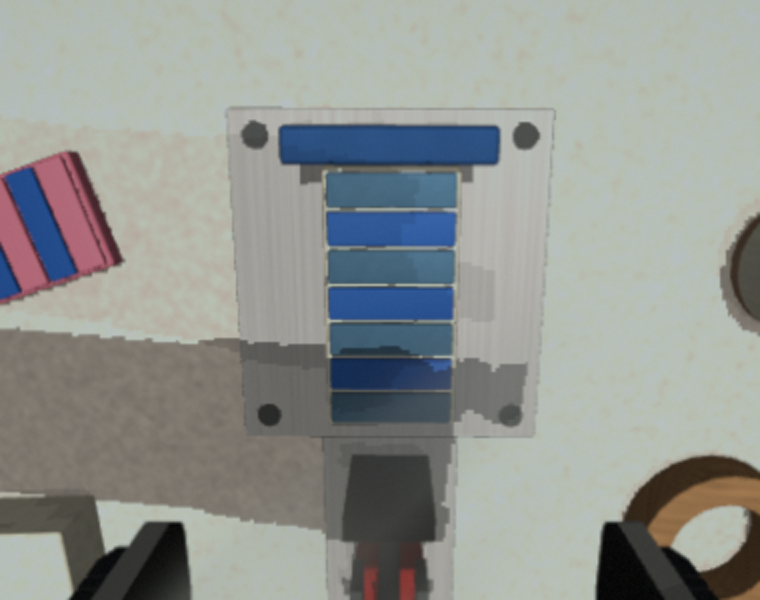

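View pics/s2.png

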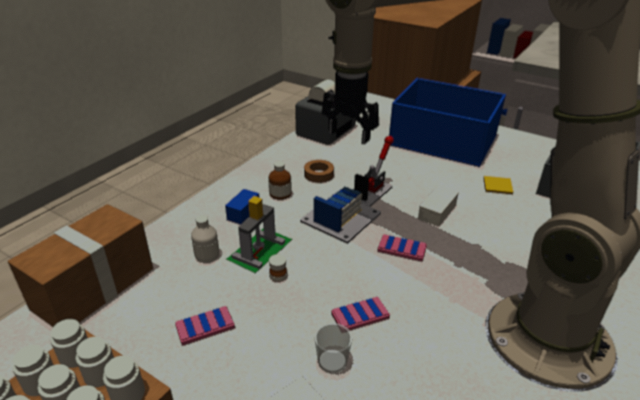

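All three are stacked and square. Next I push the clamp handle over with shut fingers behind the knob, following its arc.

```bash
python3 - <<'E'
from h import *
gripper_to(0.0)
def P(th,gap):
    f=th-.65; p=NEST+ex*(-.165+.105*np.sin(f)-gap); return np.array([p[0],p[1],.05+.105*np.cos(f)-.006])
a=P(0,.05); move_ptp([a[0],a[1],.25],down(NY)); L(a); sleep(.2); f0=F(); print('f0',f0)
L(P(0,.026),vel=.05)
for th in np.arange(.1,1.46,.1):
    L(P(th,.024),vel=.06); f=(F()-f0); print(round(th,2),np.round([f@ex,f[2]],1))
    if -f@ex>20: break
print(guard(ex,.012,12)); f=F()-f0; print('end',f@ex,(get_cmd()-NEST)@ex,get_cmd()[2])
b=get_cmd()-ex*.03; L(b); L([b[0],b[1],.26]); print(get_obs()['t'])
im,C=check(.064,'c3.png'); im,S=look('side','s3.png')
for t in ('knob','gauge','pad'): print(t,find('side',S,t))
a=cv2.imread('pics/c3.png')[:300,120:500]; b=cv2.resize(cv2.imread('pics/s3.png')[110:290,200:440],(400,300),interpolation=cv2.INTER_CUBIC)
cv2.imwrite('pics/m3.png',np.hstack([a,b]))
E
```

```text
f0 [ 0.28970268 -0.29891087  0.18107493]
0.1 [0.4 0. ]
0.2 [0.6 0.1]
0.3 [-0.1  0. ]
0.4 [ 0.5 -0.5]
0.5 [ 0.7 -0. ]
0.6 [ 0.1 -0. ]
0.7 [ 0.  -0.3]
0.8 [ 0.1 -0.1]
0.9 [-1.2 -0.1]
1.0 [-0.4  0.5]
1.1 [ 0.2 -0.6]
1.2 [-0.1 -0.3]
1.3 [-0.  -0.1]
1.4 [-8.5 13.3]
(0.006, True)
end -21.410222834828854 -0.11142793019754983 0.12082733123175118
81.875
line 1 0 
line -1 0 
pack mid -0.0005 width 0.0502 slope -0.0542
knob [(0.67, array([ 0.551 , -0.2192,  0.1341])), (0.3, array([ 0.5574, -0.1096,  0.0292]))]
gauge [(0.68, array([ 0.6496,  0.1115, -0.005 ])), (0.65, array([ 7.748e-01,  1.630e-02, -3.000e-04]))]
pad [(0.44, array([ 0.5511, -0.1686,  0.0495]))]
```

View pics/m3.png

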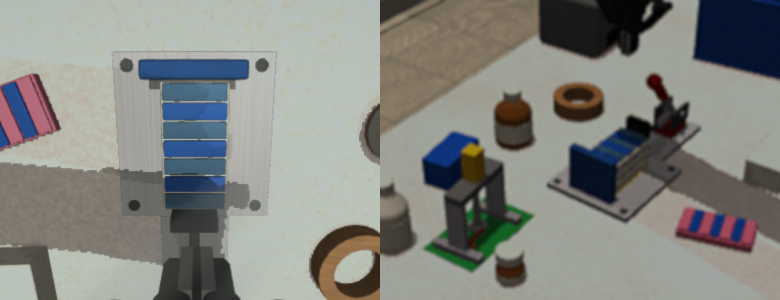

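The handle is fully over: the knob's position along x is -101 mm, as expected at 1.3, and the pad is against the stack. Now the gauge, starting with its grip pose and the mat.

```bash
python3 - <<'E'
from h import *
gripper_to(.085)
def rect(im,C,lo,hi,z,c,r):
    hsv=cv2.cvtColor(im,cv2.COLOR_RGB2HSV); m=cv2.inRange(hsv,lo,hi); m=cv2.morphologyEx(m,cv2.MORPH_OPEN,np.ones((2,2)))
    v,u=np.nonzero(m); w=unproj(np.c_[u,v].astype(float),C,z)[:,:2]; w=w[np.hypot(*(w-c).T)<r]
    (x,y),s,a=cv2.minAreaRect((w*1000).astype(np.float32)); return np.round([x,y,*s,a],1),len(w)
for i,(x,y) in enumerate([(.65,.04),(.65,.10)]):
    move_ptp([x,y,.30],down(np.pi/2)); sleep(.3); im,C=look('wrist',f'g{i}.png')
    print('mat',rect(im,C,(45,80,30),(85,255,255),0,np.array([.65,.105]),.11))
    print('grip',rect(im,C,(20,120,60),(32,255,255),.15,np.array([.65,.111]),.05))
    for t in ('gauge','mat_mid','foot'): print(t,find('wrist',C,t))
cv2.imwrite('pics/m4.png',np.hstack([cv2.resize(cv2.imread(f'pics/g{i}.png')[:280,180:460],(400,400),interpolation=cv2.INTER_CUBIC) for i in (0,1)]))
print(get_obs()['t'])
E
```

```text
mat (array([653. , 103.4,  89.3, 149.8,   0.9]), 4912)
grip (array([651.4, 109.1,  23.9,  23.7,   4.5]), 944)
gauge [(0.89, array([6.516e-01, 1.068e-01, 5.000e-04]))]
mat_mid []Traceback (most recent call last):
  File "<stdin>", line 11, in <module>
  File "h.py", line 28, in find
    return [(round(d['confidence'],2),np.round(C[0][:3,:3]@np.array(d['position'])+C[0][:3,3],4)) for d in (fn or pinpoint)(name,t)[:n]]
                                                                                                           ~~~~~~~~~~~~~~~~^^^^^^^^
ValueError: it knows: bottle, carton, cup, gauge, jar, knob, mat_mid, nest, pack, pad, pivot, tape
```

The mat is at (.653,.103) and measures 89×150 mm. The gauge grip is at (.6514,.1091), turned 4.5°, and measures 24×24 mm, so both are consistent with the given sizes. Now I pick up the gauge, measure the stack and look.

```bash
python3 - <<'E'
from h import *
def st(s): o=get_obs(); print(s,round(o['t'],1),'w',round(o['grip_width'],4),'ff',round(o['finger_force'],1),np.round(o['contact_force'],1))
g=np.array([.6514,.1091]); y=np.radians(4.5)
move_ptp([*g,.24],down(y)); print(np.round(get_obs()['qpos'],2)); gripper_to(.060); L([*g,.17]); L([*g,.111],vel=.05); st('at')
gripper_to(.015); st('grip'); L([*g,.125],vel=.05); st('lifted'); L([*g,.30]); 
p=NEST[:2]
move_ptp([*p,.30],down(NY)); st('over'); print(np.round(get_obs()['qpos'],2))
im,C=look('wrist','gw.png')
L([*p,.20]); L([*p,.170],vel=.05); st('above')
print(guard([0,0,-1],.035+.02,8,step=.0015),get_cmd()[2]); st('down')
im,S=look('side','s5.png'); im,S=look('scene','c5.png')
a=cv2.resize(cv2.imread('pics/s5.png')[110:260,280:440],(400,375),interpolation=cv2.INTER_CUBIC); b=cv2.resize(cv2.imread('pics/c5.png')[160:280,190:318],(400,375),interpolation=cv2.INTER_CUBIC)
cv2.imwrite('pics/m5.png',np.hstack([a,b]))
E
```

```text
[-0.28  0.46  0.1   1.25 -0.04  1.44 -1.68]
at 88.8 w 0.0604 ff 0.0 [-0.3  0.2  0.3]
grip 89.2 w 0.0236 ff 60.2 [0.2 2.1 0.9]
lifted 89.7 w 0.0232 ff 59.4 [-0.1 -0.  -5. ]
over 92.5 w 0.0231 ff 59.5 [ 0.7 -0.8 -3.9]
[ 0.16  0.24 -0.01  1.41  0.    1.49  0.1 ]
above 94.2 w 0.0233 ff 59.5 [-0.3  0.  -4.5]
(0.04950000000000002, True) 0.12049999999999997
down 104.1 w 0.0236 ff 60.5 [-3.2 -0.4  5.8]
```

View pics/m5.png

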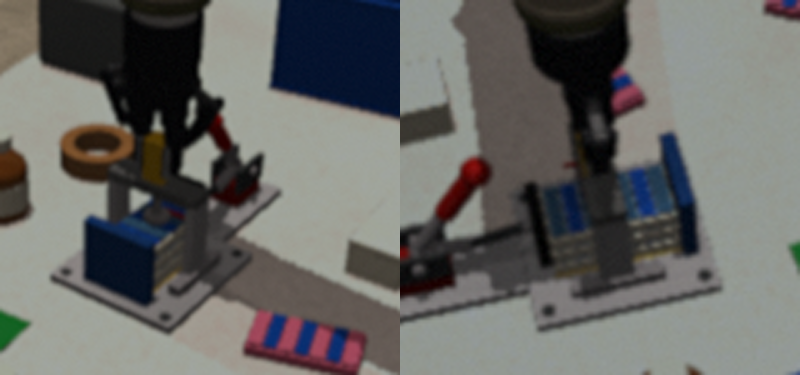

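The gauge stands astride the middle of the stack. Contact came at the expected 10 mm plate height, with a force jump of about 10 N. I release it briefly so both legs stand freely, then re-grip and take it back to the mat.

```bash
python3 - <<'E'
from h import *
def st(s): o=get_obs(); print(s,round(o['t'],1),'w',round(o['grip_width'],4),'ff',round(o['finger_force'],1),np.round(o['contact_force'],1))
p=NEST[:2]; cmd[0]=np.array([*p,.1205])
gripper_to(.045); sleep(.8); st('open'); gripper_to(.015); st('regrip')
L([*p,.14],vel=.05); L([*p,.30]); st('up')
g=np.array([.653,.1034]); y=np.radians(.9)
move_ptp([*g,.28],down(y)); st('over'); L([*g,.15]); L([*g,.118],vel=.05)
print(guard([0,0,-1],.015,5),get_cmd()[2]); st('down')
gripper_to(.060); L([*g,.26]); 
def rect(im,C,lo,hi,z,c,r):
    hsv=cv2.cvtColor(im,cv2.COLOR_RGB2HSV); m=cv2.inRange(hsv,lo,hi); m=cv2.morphologyEx(m,cv2.MORPH_OPEN,np.ones((2,2)))
    v,u=np.nonzero(m); w=unproj(np.c_[u,v].astype(float),C,z)[:,:2]; w=w[np.hypot(*(w-c).T)<r]
    (x,y),s,a=cv2.minAreaRect((w*1000).astype(np.float32)); return np.round([x,y,*s,a],1),len(w)
move_ptp([.65,.04,.30],down(np.pi/2)); sleep(.3); im,C=look('wrist','g9.png')
print('mat',rect(im,C,(45,80,30),(85,255,255),0,np.array([.65,.105]),.11))
print('grip',rect(im,C,(20,120,60),(32,255,255),.15,np.array([.65,.105]),.05))
im,C=check(.064,'c9.png'); im,S=look('side','s9.png'); print('knob',find('side',S,'knob'))
a=cv2.imread('pics/c9.png')[:300,120:500]; b=cv2.resize(cv2.imread('pics/s9.png')[110:290,200:440],(400,300),interpolation=cv2.INTER_CUBIC)
cv2.imwrite('pics/m9.png',np.hstack([a,b])); print(get_obs()['t'])
E
```

```text
open 105.4 w 0.0454 ff 0.0 [-0.6  0.5  0.1]
regrip 105.7 w 0.0233 ff 59.4 [-2.2  0.6  1.8]
up 107.4 w 0.0235 ff 59.4 [-0.4  0.3 -4.1]
over 109.1 w 0.0234 ff 59.4 [-0.3 -0.2 -4.4]
(0.009000000000000001, True) 0.10899999999999999
down 113.6 w 0.0232 ff 60.8 [-3.7  0.5  6.4]
mat (array([653. , 103.4,  89.4, 149.9,   0.9]), 4953)
grip (array([6.536e+02, 1.024e+02, 2.390e+01, 2.320e+01, 1.000e-01]), 918)
line 1 0 
line -1 0 
pack mid -0.0003 width 0.0502 slope -0.0658
knob [(0.56, array([ 0.5504, -0.2192,  0.1325])), (0.44, array([ 0.3558, -0.2846, -0.0035]))]
118.325
```

View pics/m9.png

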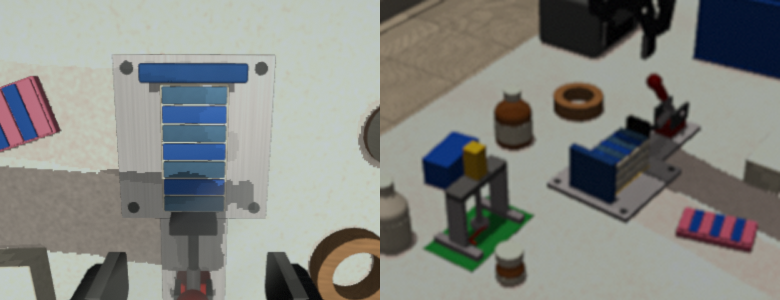

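The gauge is back on the mat, within 1 mm of its middle. The stack is still clamped and the knob is fully over. Handing in.

```bash
python3 -c "
from plant import *
print(sign_off())"
```

```text
the job is handed in; nothing more can be done
None
```

The job is handed in: the three blue cassettes present are stacked against the stop and clamped with the handle fully over. The height check was made with the gauge standing free on the plate, and the gauge is back on its mat within about 1 mm of the middle, all in about 118 s of the 210 s.

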